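# Pack the kiln props into their tray

## Task

Pack the four kiln props, the ceramic posts with a hole through them, into the wooden tray: each stands upright on the floor of the bay that matches its shape and size, large round in large round and so on. Leave the two solid test blocks, which have no hole, standing where they are, and set the props down rather than dropping them, because they chip.

Things in the scene. Friction and masses are not known exactly. Their poses are not given: they have to be found in the camera images.
- large_round_prop: large round fired buff ceramic kiln prop with a hole right through its height, standing on end on the bench: tube of 50 mm outer diameter, 26 mm bore, 70 mm tall, about 0.2 kg. Origin at the centre of the underside, z up along its height
- small_round_prop: small round fired buff ceramic kiln prop with a hole right through its height, standing on end on the bench: tube of 34 mm outer diameter, 16 mm bore, 78 mm tall, about 0.12 kg. Origin at the centre of the underside, z up along its height
- large_square_prop: large square fired buff ceramic kiln prop with a hole right through its height, standing on end on the bench: 48 x 48 mm, 24 mm square bore, 66 mm tall, about 0.24 kg. Origin at the centre of the underside, z up along its height, x and y square to its sides
- small_square_prop: small square fired buff ceramic kiln prop with a hole right through its height, standing on end on the bench: 32 x 32 mm, 15 mm square bore, 72 mm tall, about 0.12 kg. Origin at the centre of the underside, z up along its height, x and y square to its sides
- round_block: look-alike that does not belong: solid round test block of the same buff ceramic, no hole, 42 mm diameter, 68 mm tall, standing loose among the props. Origin at the centre of the underside, z up along its height
- square_block: look-alike that does not belong: solid square test block of the same buff ceramic, no hole, 40 x 40 mm, 70 mm tall, standing loose among the props. Origin at the centre of the underside, z up along its height, x and y square to its sides
- bay_large_round: bay for the large round prop: one of four fixed plywood inserts filling a wooden tray two by two (pitch 96 mm, corner varies). 94 x 94 x 26 mm block with a round pocket of 66 mm diameter in its top, 20 mm deep, floor 6 mm above the origin. Origin: centre of its underside, x, y along its sides, z up. The tray's rim, 6 mm thick, stands 30 mm above the origin
- bay_small_round: bay for the small round prop: one of four fixed plywood inserts filling a wooden tray two by two (pitch 96 mm, corner varies). 94 x 94 x 26 mm block with a round pocket of 50 mm diameter in its top, 20 mm deep, floor 6 mm above the origin. Origin: centre of its underside, x, y along its sides, z up. The tray's rim, 6 mm thick, stands 30 mm above the origin
- bay_large_square: bay for the large square prop: one of four fixed plywood inserts filling a wooden tray two by two (pitch 96 mm, corner varies). 94 x 94 x 26 mm block with a square pocket of 64 x 64 mm, sides parallel to the block's, in its top, 20 mm deep, floor 6 mm above the origin. Origin: centre of its underside, x, y along its sides, z up. The tray's rim, 6 mm thick, stands 30 mm above the origin
- bay_small_square: bay for the small square prop: one of four fixed plywood inserts filling a wooden tray two by two (pitch 96 mm, corner varies). 94 x 94 x 26 mm block with a square pocket of 48 x 48 mm, sides parallel to the block's, in its top, 20 mm deep, floor 6 mm above the origin. Origin: centre of its underside, x, y along its sides, z up. The tray's rim, 6 mm thick, stands 30 mm above the origin

How it is judged:
By the outcome, as a careful person would: the job done as asked, in the order asked, and still so for the second after the job is handed in, with the robot touching nothing.
It also fails if it takes over 102 s, if anything falls off the work surface, if the arm or the gripper's body presses on something with over 40 N, if the wrist force passes 120 N, or if a joint passes its speed limit or range.

## Robot

A 7-joint arm with a two-finger parallel gripper is mounted at the origin on the work surface. World frame = base frame: x ahead of the robot, y to its left, z up, the work surface at z = 0. Lengths are in m, angles in degrees, forces in N, time in s.
With the tool pointing down it reaches from about 0.425 to 0.875 m from the base axis. Payload 4.7 kg.
Tool frame: the origin (TCP) lies at the very end of the fingers, on their centre line; the grasp point (between the pads) lies 19 mm behind it; z points along the fingers, y is the line along which they close (so a half turn about z gives the same grasp; the last joint's range is limited). The gripper opens to 87 mm and grips with 3 to 60 N. Pads are 19 mm wide; open, the fingers measure 117 mm over their backs; the gripper's body (75 mm by 190 mm) begins 51 mm behind the grasp point.
Start: joints at [-72.473, 18.392, -4.016, 83.108, 1.295, 78.541, -3.26], TCP at [0.187, 0.623, 0.201] pointing down, gripper open.
Joint ranges: [-163.93, 163.93], [-17.29, 119.83], [-79.2, 71.16], [3.27, 140.29], [-89.18, 269.18], [5.43, 117.66], [-154.24, 154.24]. Speed limits (degrees/s): [147.25, 147.25, 180, 180, 180, 180, 180].

## Interface

Orientations are given as [roll, pitch, yaw] about the fixed x, y, z axes, in that order (R = Rz(yaw) Ry(pitch) Rx(roll)).
In Python, from cell import get_obs, read_camera, sign_off, silhouettes gives the robot as it stands.
- The arm moves only by the tool play_rows, never from a script. Its argument "steps" is a list that holds one entry, the list of rows, each a list of 7 numbers: the shift along the tool's x, y, z in m, then the turn, a rotation vector about the tool's x, y, z in rad, then the finger opening in m, from 0 to 0.087. A call has 1 to 12 rows; each row shifts and turns the commanded pose from where the row before left it, along the tool's axes as they then stand; what a row does not reach is not made up. A row lasts 1/10 s, in which the tool goes at most 50 mm and 8.59 degrees, less where a joint would pass 70% of its speed; a pose out of reach is approached as far as the arm can. A call is refused whole if a number of a shift passes 0.05 or a number of a turn 0.15, either way. A call with a gripper value outside its range is refused whole. The fingers move at their own pace and stop on an object; "force" is the grip in N (left out, the last holds). Time passes only in rows, so rows that do not move let the fingers close. It gives the time, the measured TCP pose, the force, the opening and the grip force at its end, in the units of the state.
- get_obs(): the state, without advancing time (a new reading comes with each control period).
- read_camera(name): name is "scene" or "top" or "wrist"; returns a dict with "frame" (384x512x3 uint8, red, green, blue), "intrinsics" (3x3 intrinsics, pixels), "view" (4x4, takes a point from world to camera coordinates). Camera axes: x right, y up, looking along -z (the intrinsics and any distortion apply to the point x, -y, -z); pixel columns grow to the right and rows downward; lengths in m; the calibration is good to about 2 mm. A picture is of the moment at which its call begins. There is no depth.
- sign_off(): hands the job in; it is judged then, once.
Trained networks look in the newest picture that a camera, given by its name, has taken for a name from the list of things; names that differ only in an ending like _2 or _b are one class to them, and where a whole thing is asked for, a point or a joint stands for the part that bears it (a point fixed in the world has none). Each returns a list of dicts, best first, with "p" (0 to 1); they miss things now and then, are a little off and sometimes report something else, mostly with a low value. They report only what shows in the picture. A call takes as long as a camera call.
- silhouettes(camera, name): "pixels" (384x512 bool, what is visible of it) and "extent" ([left, top, right, bottom] in pixels, round what is visible of it).
The state is a dict: "time_s": time; "qpos": joint angles; "joint_velocities": joint speeds; "effort": joint torques, N m; "tool_pos": TCP position; "tool_rot": TCP orientation; "force": force on the tool from outside, world axes, zero at the start; "wrist_torque": the same for the moment, N m; "grip_width": finger opening in m; "grasp_force": force on a finger pad.
Only numpy, scipy, OpenCV 4.12 (cv2) and the standard library are available. Lean on these libraries where they do the work, as an engineer would, in place of code of your own. Each camera call takes 0.05 s, during which the arm holds its last target. There are 200 camera calls.

## Working session

There is one attempt and no reset: what is moved stays moved. The work goes in short steps, Python scripts to look and compute and a tool call to move; the robot and the scene stay as the last step left them, time stands still between calls to the robot, and variables do not carry over. Pictures are saved under pics/ and viewed, at most 14 in all, crops included, and the job is handed in when it is done.

Besides the shell and the picture viewer there is one more tool, called after "Call:" in YAML: its name, and indented under it one key for each argument. play_rows: Moves the arm, as the interface text tells. Its arguments: {"type":"object","properties":{"steps":{"type":"array","items":{"type":"array","items":{"type":"array","items":{"type":"number"}}}},"force":{"type":"number"}},"required":["steps"]}

```bash
mkdir -p pics; ls; python3 - <<'E'
from cell import *
import cv2,numpy as np
for c in("top","scene"):
    d=read_camera(c); cv2.imwrite(f"pics/{c}0.png",d["frame"][:,:,::-1])
    print(c,d["intrinsics"].tolist(),np.round(d["view"],4).tolist(),[k for k in d])
    for n in "large_round_prop small_round_prop large_square_prop small_square_prop round_block square_block bay_large_round bay_small_round bay_large_square bay_small_square".split():
        print(n,[(round(float(s["p"]),2),[int(v) for v in s["extent"]]) for s in silhouettes(c,n)[:3]])
o=get_obs();print({k:np.round(v,3).tolist() for k,v in o.items()})
E
```

```text
pics
top [[495.08993719154216, 0.0, 259.4293456114164], [0.0, 495.08993719154216, 198.07090375694025], [0.0, 0.0, 1.0]] [[-0.0174, -0.9998, -0.0036, 0.0143], [0.9987, -0.0176, 0.0479, -0.5444], [-0.0479, -0.0027, 0.9988, -1.154], [0.0, 0.0, 0.0, 1.0]] ['frame', 'intrinsics', 'view']
large_round_prop [(0.81, [299, 226, 325, 246]), (0.23, [191, 157, 236, 200])]
small_round_prop [(0.56, [348, 145, 374, 163]), (0.52, [302, 135, 319, 151])]
large_square_prop [(0.79, [359, 184, 389, 210]), (0.16, [355, 221, 382, 244])]
small_square_prop [(0.59, [352, 142, 375, 165]), (0.22, [182, 199, 230, 244])]
round_block [(0.58, [279, 175, 300, 195])]
square_block [(0.86, [355, 221, 382, 243])]
bay_large_round [(0.87, [193, 158, 235, 202]), (0.18, [147, 146, 195, 194])]
bay_small_round [(0.89, [141, 193, 186, 241])]
bay_large_square []
bay_small_square [(0.94, [146, 150, 195, 196])]
scene [[386.7849623371272, 0.0, 249.29068555703893], [0.0, 386.7849623371272, 196.44915053701985], [0.0, 0.0, 1.0]] [[0.7089, 0.7053, -0.0074, -0.3894], [-0.5543, 0.5635, 0.6125, 0.2826], [0.4362, -0.4301, 0.7904, -1.1986],
[... 324 characters left out ...]
are_block [(0.76, [127, 218, 158, 255]), (0.45, [274, 130, 321, 163])]
bay_large_round [(0.64, [268, 162, 320, 203])]
bay_small_round [(0.74, [192, 267, 212, 301]), (0.6, [273, 127, 321, 161])]
bay_large_square [(0.79, [247, 139, 294, 176])]
bay_small_square [(0.87, [299, 144, 347, 183])]
{'time_s': 1.1, 'qpos': [-72.474, 18.39, -4.018, 83.106, 1.294, 78.542, -3.259], 'joint_velocities': [0.041, 0.001, -0.003, -0.024, -0.003, -0.031, -0.056], 'effort': [-0.0, -49.112, -0.404, -31.278, -0.064, 0.034, -0.0], 'tool_pos': [0.187, 0.623, 0.202], 'tool_rot': [179.993, 0.002, 163.285], 'force': [0.616, 0.637, -0.444], 'wrist_torque': [-0.023, -0.029, 0.019], 'grasp_force': 0.0, 'grip_width': 0.087}
```

View pics/top0.png

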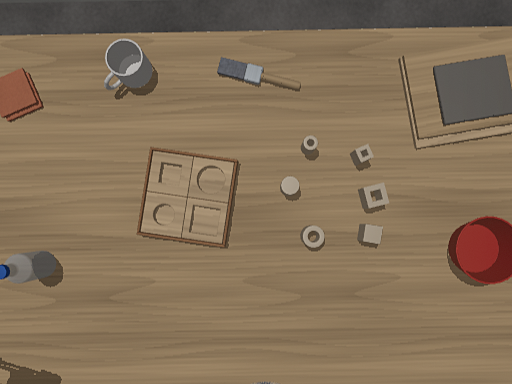

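View pics/scene0.png

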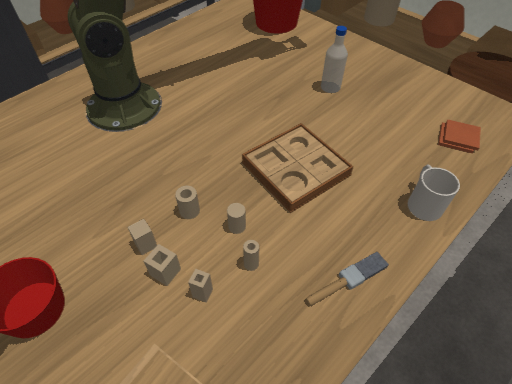

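The top view shows the large round prop at (313,236), small round at (310,143), large square at (375,196), small square at (364,153), round block at (290,186) and square block at (372,234). The bays are small square (172,174), large round (211,180), small round (163,215) and large square (206,220).

```bash
cat > h.py <<'E'
from cell import *
import cv2,numpy as np
def ray(d,uv,z):
    K,V=d["intrinsics"],d["view"]; R,t=V[:3,:3],V[:3,3]
    p=np.linalg.inv(K)@np.array([uv[0],uv[1],1.]); p=np.array([p[0],-p[1],-p[2]])
    dirw=R.T@p; o=-R.T@t
    return (o+dirw*(z-o[2])/dirw[2])
def proj(d,X):
    p=d["view"][:3,:3]@np.asarray(X,float)+d["view"][:3,3]; q=d["intrinsics"]@np.array([p[0],-p[1],-p[2]])
    return q[:2]/q[2]
def topface(d,uv,z,half=22,thr=None):
    """bright top face near uv: world centre and yaw of filled contour"""
    u,v=map(int,uv); c=d["frame"][v-half:v+half,u-half:u+half]
    g=cv2.resize(c,None,fx=4,fy=4,interpolation=cv2.INTER_CUBIC).astype(float)
    m=(g[...,2]>thr).astype(np.uint8)   # blue: wood is low in blue
    cs,_=cv2.findContours(m,cv2.RETR_EXTERNAL,cv2.CHAIN_APPROX_NONE)
    k=max(cs,key=cv2.contourArea)[:,0].astype(float)
    pts=np.array([ray(d,((a+.5)/4-.5+u-half,(b+.5)/4-.5+v-half),z)[:2] for a,b in k])
    r=cv2.minAreaRect((pts*1000).astype(np.float32))
    return r
E
python3 - <<'E'
from h import *
d=read_camera("top")
for n,uv,z in [("LR",(313,236),.07),("SR",(310,143),.078),("LS",(375,196),.066),("SS",(364,153),.072),("RB",(290,186),.068),("SB",(372,234),.07)]:
    for t in(115,130,145):
        r=topface(d,uv,z,thr=t); print(n,t,np.round(r[0],1),np.round(r[1],1),round(r[2],1))
for n,uv in [("o1",(152,150)),("o2",(238,159)),("o3",(228,247)),("o4",(139,235)),("lr",(211,180)),("ss",(172,174)),("sr",(163,215)),("ls",(206,220))]:
    print(n,np.round(ray(d,uv,.028)*1000))
b,cm=d["frame"],None
c=np.hstack([cv2.resize(d["frame"][140:255,130:245],(575,575),interpolation=2)]);cv2.imwrite("pics/tray.png",c[:,:,::-1])
E
```

```text
LR 115 [ 454.9 -113.5] [47.2 47.4] 43.8
LR 130 [ 454.9 -113.5] [45.2 46.2] 88.6
LR 145 [464.1 -97.2] [ 7.7 30.6] 57.4
SR 115 [ 664.7 -111.2] [30.8 31.5] 89.0
SR 130 [ 664.4 -111.2] [29.7 29.8] 89.0
SR 145 [ 663.3 -110.1] [26.3 25.3] 88.8
LS 115 [ 544.7 -257.5] [48.4 47.8] 12.9
LS 130 [ 544.7 -257.2] [46.2 46.6] 13.2
LS 145 [ 540.4 -235.6] [0.6 3.4] 88.4
SS 115 [ 639.8 -232.2] [32.6 32.3] 21.8
SS 130 [ 639.7 -232.1] [30.6 30.9] 22.6
SS 145 [ 624.9 -223.2] [2.8 1.1] 16.8
RB 115 [570.4 -64. ] [40.1 40.3] 44.0
RB 130 [569.9 -63.5] [38.8 39.5] 88.9
RB 145 [570.8 -56.3] [23.4 37.4] 84.1
SB 115 [ 458.2 -246.7] [39.  39.3] 79.5
SB 130 [ 458.3 -246.7] [37.8 38. ] 79.5
SB 145 [ 477.1 -233. ] [1.7 2.2] 88.4
o1 [661. 254.  28.]
o2 [636.  53.  28.]
o3 [432.  80.  28.]
o4 [463. 286.  28.]
lr [588. 117.  28.]
ss [604. 208.  28.]
sr [508. 230.  28.]
ls [495. 130.  28.]
```

View pics/tray.png

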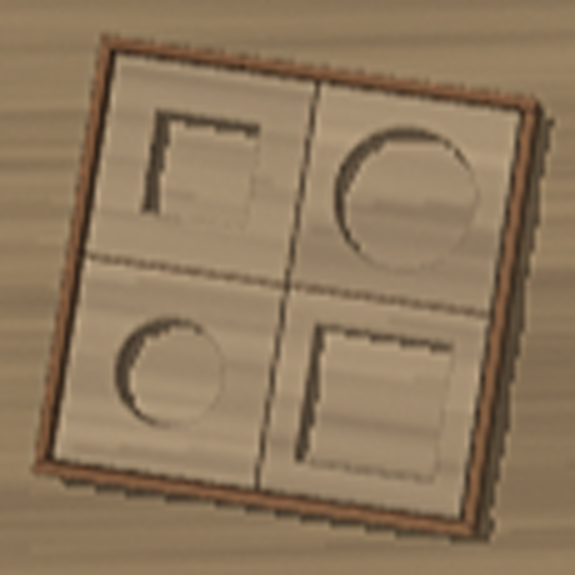

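The tray picture shows the outer rim corners at crop pixels (104,38), (541,98), (486,538) and (36,470), with crop scale 5. The pockets are small square top left, large round top right, small round bottom left and large square bottom right.

```bash
cat >> h.py <<'E'
def go(x,y,z,yaw,first=True):
    """turn to yaw first, then local shift in mm"""
    o=get_obs(); p=np.array(o["tool_pos"])*1000; cy=o["tool_rot"][2]
    dyaw=(yaw-cy+180)%360-180; a=np.radians(yaw)
    d=np.array([x,y])-p[:2]; tx=np.array([np.cos(a),np.sin(a)]); ty=np.array([np.sin(a),-np.cos(a)])
    print("t",round(o["time_s"],2),"pos",np.round(p,1),"rot",np.round(o["tool_rot"],1),"| turn about tool z rad",round(-np.radians(dyaw),3),"shift x,y,z mm",np.round([d@tx,d@ty,p[2]-z],1),"force",np.round(o["force"],1),"grip",round(o["grip_width"]*1000,1),round(o["grasp_force"],1))
E
python3 - <<'E'
from h import *
d=read_camera("top")
C=np.array([ray(d,(a/5+129.6,b/5+139.6),.03)[:2]*1000 for a,b in [(104,38),(541,98),(486,538),(36,470)]])
c=C.mean(0); print(C.round(),c.round(1))
r=cv2.minAreaRect(C.astype(np.float32));print(r)
e1=(C[1]-C[0]+C[2]-C[3]);e1/=np.linalg.norm(e1);e2=np.array([e1[1],-e1[0]])
if e2[0]>0:e2=-e2
print("yaw",np.degrees(np.arctan2(e1[1],e1[0])))
for n,i,j in[("ss",-1,-1),("lr",1,-1),("sr",-1,1),("ls",1,1)]:
    w=c+48*(i*e1+j*e2);print(n,w.round(1),proj(d,[*w/1000,.026]).round(1))
for uv,z in[((45,267),0),((4,272),.0),((4,272),.2)]:print(ray(d,uv,z))
for uv in[((331,88)),((341,31))]:
    s=read_camera("scene");print(ray(s,uv,0))
go(455,-113.5,150,83)
E
```

```text
[[667. 257.]
 [635.  54.]
 [431.  82.]
 [466. 290.]] [550.  170.9]
((550.00244140625, 169.6634521484375), (211.0332794189453, 205.9700469970703), 80.69222259521484)
yaw -99.21507128816499
ss [605.1 210.6] [171.  173.5]
lr [589.7 115.8] [211.6 179.3]
sr [510.3 225.9] [164.7 214.1]
ls [495.  131.2] [205.5 220. ]
[0.39046951 0.5161537  0.        ]
[0.38034303 0.61346567 0.        ]
[0.39870818 0.50966078 0.2       ]
[0.40600766 0.51660968 0.        ]
[0.22045191 0.8197197  0.        ]
t 1.3 pos [187.  622.5 201.5] rot [180.    0.  163.3] | turn about tool z rad 1.401 shift x,y,z mm [-697.9  355.7   51.5] force [ 0.2 -0.2 -0.1] grip 87.2 0.0
```

Call:
play_rows:
  steps:
    - [[0,0,-0.05,0,0,0,0.087],[0,0,-0.05,0,0,0,0.087],[0,0,0,0,0,0.14,0.087],[0,0,0,0,0,0.14,0.087],[0,0,0,0,0,0.14,0.087],[0,0,0,0,0,0.14,0.087],[0,0,0,0,0,0.14,0.087],[0,0,0,0,0,0.14,0.087],[0,0,0,0,0,0.14,0.087],[0,0,0,0,0,0.14,0.087],[0,0,0,0,0,0.14,0.087],[0,0,0,0,0,0.14,0.087]]
  force: 25

```text
time_s: 2.5
tool_pos: [0.187, 0.6225, 0.3015]
tool_rot: [180.0, -0.0, 82.7]
force: [0.2, -1.4, -0.3]
grip_width: 0.0872
grasp_force: 0.0
```

```bash
python3 -c "
from h import *
go(455,-113.5,150,83); go(450,330,300,83)"
```

```text
t 2.5 pos [187.  622.5 301.5] rot [180.   -0.   82.7] | turn about tool z rad -0.005 shift x,y,z mm [-697.9  355.7  151.5] force [ 0.2 -1.4 -0.3] grip 87.2 0.0
t 2.5 pos [187.  622.5 301.5] rot [180.   -0.   82.7] | turn about tool z rad -0.005 shift x,y,z mm [-258.3  296.7    1.5] force [ 0.2 -1.4 -0.3] grip 87.2 0.0
```

Call:
play_rows:
  steps:
    - [[-0.032,0.037,0,0,0,0,0.087],[-0.032,0.037,0,0,0,0,0.087],[-0.032,0.037,0,0,0,0,0.087],[-0.032,0.037,0,0,0,0,0.087],[-0.032,0.037,0,0,0,0,0.087],[-0.032,0.037,0,0,0,0,0.087],[-0.032,0.037,0,0,0,0,0.087],[-0.032,0.037,0,0,0,0,0.087],[-0.049,0.006,0,0,0,0,0.087],[-0.049,0.006,0,0,0,0,0.087],[-0.049,0.006,0,0,0,0,0.087],[-0.049,0.006,0,0,0,0,0.087]]

```text
time_s: 3.7
tool_pos: [0.45, 0.1331, 0.3016]
tool_rot: [180.0, -0.0, 83.1]
force: [0.4, 0.8, 0.7]
grip_width: 0.0867
grasp_force: 0.0
```

Call:
play_rows:
  steps:
    - [[-0.048,0.007,0.01,0,0,0,0.087],[-0.048,0.007,0.01,0,0,0,0.087],[-0.048,0.007,0.01,0,0,0,0.087],[-0.04,0.007,0.02,0,0,0,0.087],[-0.03,0.005,0.03,0,0,0,0.087],[-0.02,0.002,0.03,0,0,0,0.087],[0,0,0.03,0,0,0,0.087],[0,0,0,0,0,0,0.087]]

```text
time_s: 4.5
tool_pos: [0.4536, -0.1017, 0.1584]
tool_rot: [-179.6, 0.0, 83.0]
force: [0.7, 0.5, -0.5]
grip_width: 0.087
grasp_force: 0.0
```

```bash
python3 -c "
from h import *
go(455,-113.5,150,83)
d=read_camera('wrist');cv2.imwrite('pics/w1.png',d['frame'][:,:,::-1])
print(proj(d,[.455,-.1135,.07]), proj(d,[*(get_obs()['tool_pos'][:2]),.07]))
for n in ['large_round_prop','square_block','round_block']:print(n,[(round(float(s['p']),2),[int(v) for v in s['extent']]) for s in silhouettes('wrist',n)[:3]])
"
```

```text
t 4.5 pos [ 453.6 -101.7  158.4] rot [-179.6    0.    83. ] | turn about tool z rad -0.001 shift x,y,z mm [-11.6   2.9   8.4] force [ 0.7  0.5 -0.5] grip 87.0 0.0
[257.05358698 200.5429552 ] [255.92785017 189.60496053]
large_round_prop [(0.64, [235, 164, 280, 221])]
square_block []
round_block [(0.64, [328, 117, 385, 163])]
```

View pics/w1.png

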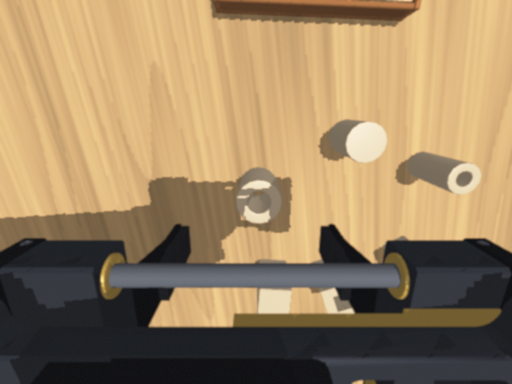

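The wrist view shows the large round prop's top ring centred at about (259,202) against a predicted (257,200), so the top-view estimate holds. I'll descend and grasp.

Call:
play_rows:
  steps:
    - [[-0.0115,0.003,0.0,0,0,0,0.087],[0,0,0.03,0,0,0,0.087],[0,0,0.03,0,0,0,0.087],[0,0,0.03,0,0,0,0.087],[0,0,0.025,0,0,0,0.087],[0,0,0.012,0,0,0,0.087],[0,0,0,0,0,0,0.087],[0,0,0,0,0,0,0.045],[0,0,0,0,0,0,0.04],[0,0,0,0,0,0,0.04],[0,0,0,0,0,0,0.04],[0,0,0,0,0,0,0.04]]

```text
time_s: 5.9
tool_pos: [0.4585, -0.113, 0.0348]
tool_rot: [180.0, -0.0, 83.1]
force: [-1.2, 0.6, 1.2]
grip_width: 0.0548
grasp_force: 1.1
```

Call:
play_rows:
  steps:
    - [[0,0,0,0,0,0,0.04],[0,0,0,0,0,0,0.04],[0,0,0,0,0,0,0.04],[0,0,0,0,0,0,0.04]]

```text
time_s: 6.3
tool_pos: [0.4579, -0.113, 0.0346]
tool_rot: [-179.9, -0.0, 83.1]
force: [-3.5, 1.2, 5.7]
grip_width: 0.0495
grasp_force: 25.0
```

```bash
python3 -c "
from h import *
go(589.7,115.8,150,81)"
```

```text
t 6.3 pos [ 457.9 -113.    34.6] rot [-179.9   -0.    83.1] | turn about tool z rad 0.036 shift x,y,z mm [ 246.6   94.4 -115.4] force [-3.5  1.2  5.7] grip 49.5 25.0
```

Call:
play_rows:
  steps:
    - [[0,0,-0.02,0,0,0,0.04],[0,0,-0.03,0,0,0,0.04],[0,0,-0.03,0,0,0,0.04],[0.02,0.0,0,0,0,0,0.04],[0.03,0.015,0,0,0,0,0.04],[0.04,0.016,0,0,0,0,0.04],[0.04,0.016,0,0,0,0,0.04],[0.04,0.016,0,0,0,0,0.04],[0.035,0.016,0,0,0,0,0.04],[0.025,0.01,0,0,0,0,0.04],[0.015,0.005,0,0,0,0,0.04],[0,0,0,0,0,0,0.04]]

```text
time_s: 7.5
tool_pos: [0.5811, 0.1211, 0.1135]
tool_rot: [-180.0, 0.0, 83.3]
force: [-0.5, -0.4, -2.8]
grip_width: 0.0493
grasp_force: 25.0
```

```bash
python3 -c "
from h import *
go(589.7,115.8,40.6,83)
d=read_camera('wrist');cv2.imwrite('pics/w2.png',d['frame'][:,:,::-1])
for n,w in dict(ss=(.6051,.2106),lr=(.5897,.1158),sr=(.5103,.2259),ls=(.495,.1312)).items():print(n,proj(d,[*w,.026]).round())
"
```

```text
t 7.5 pos [581.1 121.1 113.5] rot [-180.     0.    83.3] | turn about tool z rad 0.005 shift x,y,z mm [-4.2  9.1 72.9] force [-0.5 -0.4 -2.8] grip 49.3 25.0
ss [268.  98.]
lr [262. 194.]
sr [167.  94.]
ls [172. 191.]
```

View pics/w2.png

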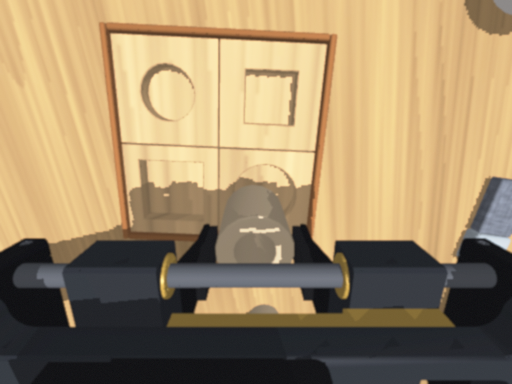

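The wrist view shows the pockets within about 3 px of my predictions: small square at (271,97) against (268,98), and small round at (168,92) against (167,94). Now I'll lower the prop.

Call:
play_rows:
  steps:
    - [[-0.004,0.01,0,0,0,0,0.04],[0,0,0.025,0,0,0,0.04],[0,0,0.025,0,0,0,0.04],[0,0,0.01,0,0,0,0.04],[0,0,0.005,0,0,0,0.04],[0,0,0.002,0,0,0,0.04],[0,0,0.001,0,0,0,0.04],[0,0,0.001,0,0,0,0.04],[0,0,0,0,0,0,0.04],[0,0,0,0,0,0,0.04]]

```text
time_s: 8.55
tool_pos: [0.5913, 0.1136, 0.0464]
tool_rot: [179.9, -0.0, 83.1]
force: [-0.5, -0.2, 1.8]
grip_width: 0.049
grasp_force: 25.0
```

```bash
python3 -c "
from h import *
go(589.7,115.8,40.6,83)
d=read_camera('wrist')"
```

```text
t 8.55 pos [591.3 113.6  46.4] rot [179.9  -0.   83.1] | turn about tool z rad 0.001 shift x,y,z mm [ 2.  -1.8  5.8] force [-0.5 -0.2  1.8] grip 49.0 25.0
```

Call:
play_rows:
  steps:
    - [[0,0,0.001,0,0,0,0.04],[0,0,0.001,0,0,0,0.04],[0,0,0.001,0,0,0,0.04],[0,0,0,0,0,0,0.04],[0,0,0,0,0,0,0.04]]

```text
time_s: 9.1
tool_pos: [0.5914, 0.1137, 0.0462]
tool_rot: [180.0, -0.1, 83.1]
force: [-7.9, -1.2, 20.1]
grip_width: 0.0492
grasp_force: 25.1
```

Contact came at 46 mm, so the tray floor is probably about 11.6 mm up because of a base. Releasing.

Call:
play_rows:
  steps:
    - [[0,0,-0.0015,0,0,0,0.04],[0,0,0,0,0,0,0.056],[0,0,0,0,0,0,0.07],[0,0,0,0,0,0,0.075],[0,0,0,0,0,0,0.075],[0,0,0,0,0,0,0.075],[0,0,-0.03,0,0,0,0.075],[0,0,-0.04,0,0,0,0.075],[0,0,-0.03,0,0,0,0.075]]

```text
time_s: 10.0
tool_pos: [0.591, 0.1134, 0.1458]
tool_rot: [179.9, -0.0, 83.0]
force: [0.1, 0.9, 0.1]
grip_width: 0.0748
grasp_force: 0.0
```

```bash
python3 -c "
from h import *
d=read_camera('wrist');t=read_camera('top')
c=cv2.resize(t['frame'][140:255,130:245],(384,384),interpolation=2)
cv2.imwrite('pics/p1.png',np.hstack([d['frame'][:,:416],c])[:,:,::-1])
go(664.5,-111.2,140,83)
"
```

```text
t 10.1 pos [593.8 113.9 148.7] rot [179.6  -0.2  83.1] | turn about tool z rad 0.001 shift x,y,z mm [-214.8   97.6    8.7] force [ 1.2 -0.2  1.4] grip 75.2 0.0
```

View pics/p1.png

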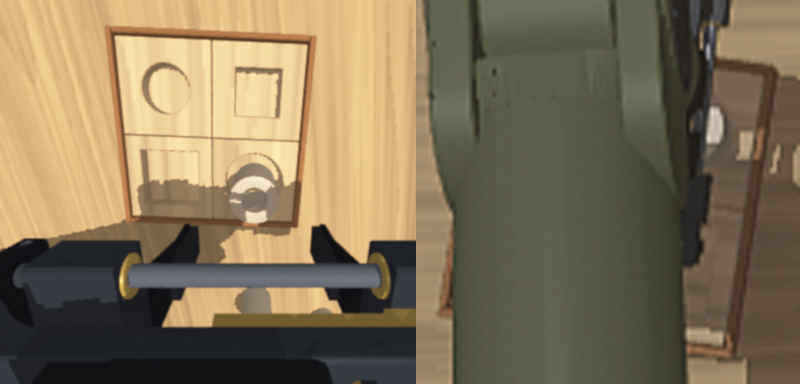

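The left half shows the prop in its pocket, with its top at (254,199) and the pocket at (255,180). Next is the small round prop.

Call:
play_rows:
  steps:
    - [[-0.02,0.01,0,0,0,0,0.07],[-0.04,0.018,0,0,0,0,0.07],[-0.045,0.02,0,0,0,0,0.07],[-0.045,0.02,0,0,0,0,0.07],[-0.04,0.018,0,0,0,0,0.07],[-0.02,0.01,0,0,0,0,0.07],[0,0,0,0,0,0,0.07],[0,0,0,0,0,0,0.07]]

```text
time_s: 10.9
tool_pos: [0.6599, -0.1064, 0.1428]
tool_rot: [-179.9, -0.0, 83.0]
force: [-1.1, 0.3, -0.7]
grip_width: 0.07
grasp_force: 0.0
```

```bash
python3 -c "
from h import *
go(664.5,-111.2,37,83)
"
```

```text
t 10.9 pos [ 659.9 -106.4  142.8] rot [-179.9   -0.    83. ] | turn about tool z rad 0.0 shift x,y,z mm [ -4.2   5.1 105.8] force [-1.1  0.3 -0.7] grip 70.0 0.0
```

Call:
play_rows:
  steps:
    - [[-0.004,0.005,0.01,0,0,0,0.07],[0,0,0.03,0,0,0,0.07],[0,0,0.03,0,0,0,0.07],[0,0,0.025,0,0,0,0.07],[0,0,0.011,0,0,0,0.07],[0,0,0,0,0,0,0.07],[0,0,0,0,0,0,0.05],[0,0,0,0,0,0,0.036],[0,0,0,0,0,0,0.025],[0,0,0,0,0,0,0.025],[0,0,0,0,0,0,0.025],[0,0,0,0,0,0,0.025]]

```text
time_s: 12.1
tool_pos: [0.6653, -0.111, 0.0383]
tool_rot: [179.9, -0.0, 83.1]
force: [-0.3, -0.1, 1.6]
grip_width: 0.0327
grasp_force: 25.0
```

Call:
play_rows:
  steps:
    - [[0,0,0,0,0,0,0.025],[0,0,0,0,0,0,0.025],[0,0,0,0,0,0,0.025],[0,0,0,0,0,0,0.025]]

```text
time_s: 12.5
tool_pos: [0.6653, -0.1111, 0.0383]
tool_rot: [180.0, -0.0, 83.1]
force: [0.0, 0.3, 2.1]
grip_width: 0.033
grasp_force: 25.0
```

```bash
python3 -c "
from h import *
go(511,226,130,83)
"
```

```text
t 12.5 pos [ 665.3 -111.1   38.3] rot [180.   -0.   83.1] | turn about tool z rad 0.001 shift x,y,z mm [ 315.8 -194.2  -91.7] force [0.  0.3 2.1] grip 33.0 25.0
```

Call:
play_rows:
  steps:
    - [[0,0,-0.02,0,0,0,0.025],[0,0,-0.045,0,0,0,0.025],[0,0,-0.045,0,0,0,0.025],[0.02,-0.01,0,0,0,0,0.025],[0.04,-0.025,0,0,0,0,0.025],[0.04,-0.025,0,0,0,0,0.025],[0.04,-0.025,0,0,0,0,0.025],[0.04,-0.025,0,0,0,0,0.025],[0.04,-0.025,0,0,0,0,0.025],[0.04,-0.025,0,0,0,0,0.025],[0.035,-0.02,0,0,0,0,0.025],[0.02,-0.014,0,0,0,0,0.025]]

```text
time_s: 13.7
tool_pos: [0.5076, 0.2291, 0.1471]
tool_rot: [-179.9, -0.0, 83.4]
force: [0.4, -0.5, -1.7]
grip_width: 0.0327
grasp_force: 25.0
```

Call:
play_rows:
  steps:
    - [[0,0,0.01,0,0,0,0.025],[0,0,0,0,0,0,0.025]]

```text
time_s: 13.9
tool_pos: [0.5088, 0.2245, 0.1361]
tool_rot: [-179.9, 0.2, 83.1]
force: [-0.6, -0.7, -2.1]
grip_width: 0.0326
grasp_force: 25.0
```

```bash
python3 -c "
from h import *
go(511,226,49.9,83)
"
```

```text
t 13.9 pos [508.8 224.5 136.1] rot [-179.9    0.2   83.1] | turn about tool z rad 0.003 shift x,y,z mm [ 1.7  2.  86.2] force [-0.6 -0.7 -2.1] grip 32.6 25.0
```

Call:
play_rows:
  steps:
    - [[0.002,0.002,0.02,0,0,0,0.025],[0,0,0.03,0,0,0,0.025],[0,0,0.02,0,0,0,0.025],[0,0,0.006,0,0,0,0.025],[0,0,0.004,0,0,0,0.025],[0,0,0.002,0,0,0,0.025],[0,0,0,0,0,0,0.025],[0,0,0,0,0,0,0.025]]

```text
time_s: 14.7
tool_pos: [0.5133, 0.2271, 0.0569]
tool_rot: [179.9, -0.1, 83.1]
force: [-0.5, -0.2, -1.4]
grip_width: 0.0332
grasp_force: 25.0
```

Call:
play_rows:
  steps:
    - [[0,0,0.001,0,0,0,0.025],[0,0,0.001,0,0,0,0.025],[0,0,0,0,0,0,0.025]]

```text
time_s: 15.0
tool_pos: [0.5125, 0.2269, 0.054]
tool_rot: [-180.0, -0.0, 83.1]
force: [0.5, -0.5, -0.6]
grip_width: 0.0327
grasp_force: 25.0
```

Call:
play_rows:
  steps:
    - [[0,0,0.001,0,0,0,0.025],[0,0,0.001,0,0,0,0.025],[0,0,0,0,0,0,0.025]]

```text
time_s: 15.3
tool_pos: [0.5125, 0.2268, 0.0518]
tool_rot: [-180.0, 0.0, 83.1]
force: [-0.2, 0.0, -2.3]
grip_width: 0.0328
grasp_force: 25.0
```

Call:
play_rows:
  steps:
    - [[0,0,0.001,0,0,0,0.025],[0,0,0.001,0,0,0,0.025],[0,0,0,0,0,0,0.025]]

```text
time_s: 15.6
tool_pos: [0.5128, 0.2269, 0.0503]
tool_rot: [180.0, -0.0, 83.1]
force: [-0.3, 0.4, 1.6]
grip_width: 0.0329
grasp_force: 25.0
```

Call:
play_rows:
  steps:
    - [[0,0,0.001,0,0,0,0.025],[0,0,0,0,0,0,0.025]]

```text
time_s: 15.8
tool_pos: [0.513, 0.227, 0.0502]
tool_rot: [180.0, -0.0, 83.1]
force: [-2.2, -1.9, 6.4]
grip_width: 0.0329
grasp_force: 25.0
```

Contact at 50.2 mm confirms the floor height. Releasing.

Call:
play_rows:
  steps:
    - [[0,0,-0.0005,0,0,0,0.025],[0,0,0,0,0,0,0.04],[0,0,0,0,0,0,0.055],[0,0,0,0,0,0,0.06],[0,0,0,0,0,0,0.06],[0,0,-0.03,0,0,0,0.06],[0,0,-0.045,0,0,0,0.06],[0,0,-0.045,0,0,0,0.06],[0,0,0,0,0,0.14,0.07],[0,0,0,0,0,0.14,0.07],[0,0,0,0,0,0.14,0.07],[0,0,0,0,0,0.14,0.07]]

```text
time_s: 17.0
tool_pos: [0.5126, 0.2268, 0.1695]
tool_rot: [-180.0, -0.0, 50.7]
force: [-0.3, -0.2, 0.6]
grip_width: 0.0696
grasp_force: 0.0
```

Call:
play_rows:
  steps:
    - [[0,0,0,0,0,0.14,0.07],[0,0,0,0,0,0.14,0.07],[0,0,0,0,0,0.14,0.07],[0,0,0,0,0,0.08,0.07],[0,0,0,0,0,0,0.07]]

```text
time_s: 17.5
tool_pos: [0.5126, 0.2268, 0.1693]
tool_rot: [180.0, 0.0, 22.3]
force: [-1.8, 0.1, 0.3]
grip_width: 0.0699
grasp_force: 0.0
```

```bash
python3 -c "
from h import *
go(639.8,-232.2,140,22)
"
```

```text
t 17.5 pos [512.6 226.8 169.3] rot [180.    0.   22.3] | turn about tool z rad 0.006 shift x,y,z mm [-54.  473.3  29.3] force [-1.8  0.1  0.3] grip 69.9 0.0
```

Call:
play_rows:
  steps:
    - [[-0.003,0.025,0,0,0,0,0.07],[-0.005,0.045,0,0,0,0,0.07],[-0.005,0.045,0,0,0,0,0.07],[-0.005,0.045,0,0,0,0,0.07],[-0.005,0.045,0,0,0,0,0.07],[-0.005,0.045,0,0,0,0,0.07],[-0.005,0.045,0,0,0,0,0.07],[-0.005,0.045,0,0,0,0,0.07],[-0.005,0.045,0,0,0,0,0.07],[-0.005,0.045,0,0,0,0,0.07],[-0.003,0.025,0.02,0,0,0,0.07],[-0.003,0.015,0.01,0,0,0,0.07]]

```text
time_s: 18.7
tool_pos: [0.6405, -0.2319, 0.1379]
tool_rot: [180.0, 0.1, 22.3]
force: [0.1, 1.0, -0.4]
grip_width: 0.0702
grasp_force: 0.0
```

Call:
play_rows:
  steps:
    - [[0,0,0,0,0,0,0.07],[0,0,0,0,0,0,0.07]]

```text
time_s: 18.9
tool_pos: [0.6412, -0.2279, 0.1393]
tool_rot: [-180.0, 0.0, 22.4]
force: [0.2, -0.3, 0.4]
grip_width: 0.0703
grasp_force: 0.0
```

```bash
python3 -c "
from h import *
go(639.8,-232.2,35,22)
d=read_camera('wrist');cv2.imwrite('pics/w3.png',d['frame'][:,:,::-1])
print(proj(d,[.6398,-.2322,.072]))
"
```

```text
t 18.9 pos [ 641.2 -227.9  139.3] rot [-180.     0.    22.4] | turn about tool z rad 0.007 shift x,y,z mm [ -2.9   3.4 104.3] force [ 0.2 -0.3  0.4] grip 70.3 0.0
[256.48280457 200.48715385]
```

View pics/w3.png

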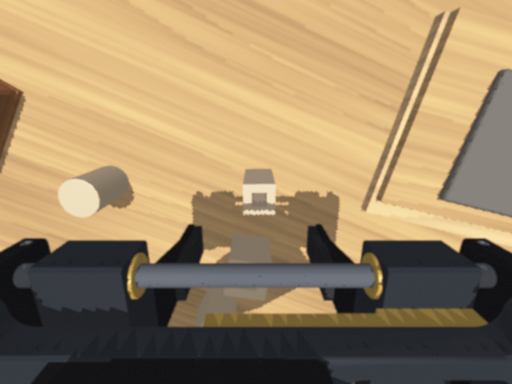

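The small square prop's top sits at (259,198), square to the fingers and close to the predicted (256,200). Descend and grasp.

Call:
play_rows:
  steps:
    - [[-0.003,0.002,0.01,0,0,0,0.07],[0,0,0.03,0,0,0,0.07],[0,0,0.03,0,0,0,0.07],[0,0,0.025,0,0,0,0.07],[0,0,0.009,0,0,0,0.07],[0,0,0,0,0,0,0.07],[0,0,0,0,0,0,0.05],[0,0,0,0,0,0,0.036],[0,0,0,0,0,0,0.024],[0,0,0,0,0,0,0.024],[0,0,0,0,0,0,0.024],[0,0,0,0,0,0,0.024]]

```text
time_s: 20.15
tool_pos: [0.6394, -0.2316, 0.0357]
tool_rot: [180.0, -0.0, 22.3]
force: [0.5, -1.2, 1.4]
grip_width: 0.0317
grasp_force: 24.9
```

Call:
play_rows:
  steps:
    - [[0,0,0,0,0,0,0.024],[0,0,0,0,0,0,0.024],[0,0,0,0,0,0,0.024]]

```text
time_s: 20.45
tool_pos: [0.6395, -0.2315, 0.0357]
tool_rot: [180.0, -0.0, 22.3]
force: [0.1, 0.5, 1.6]
grip_width: 0.0315
grasp_force: 24.9
```

```bash
python3 -c "
from h import *
go(606,210,148,-9)
"
```

```text
t 20.45 pos [ 639.5 -231.5   35.7] rot [180.   -0.   22.3] | turn about tool z rad 0.547 shift x,y,z mm [-102.2 -430.8 -112.3] force [0.1 0.5 1.6] grip 31.5 24.9
```

Call:
play_rows:
  steps:
    - [[0,0,-0.02,0,0,0,0.024],[0,0,-0.045,0,0,0,0.024],[0,0,-0.045,0,0,0,0.024],[0,0,0,0,0,0.136,0.024],[0,0,0,0,0,0.136,0.024],[0,0,0,0,0,0.136,0.024],[0,0,0,0,0,0.136,0.024],[-0.005,-0.025,0,0,0,0,0.024],[-0.01,-0.044,0,0,0,0,0.024],[-0.01,-0.044,0,0,0,0,0.024],[-0.01,-0.044,0,0,0,0,0.024],[-0.01,-0.044,0,0,0,0,0.024]]

```text
time_s: 21.65
tool_pos: [0.6249, -0.0239, 0.1449]
tool_rot: [-180.0, 0.1, -8.8]
force: [0.4, -0.3, -1.7]
grip_width: 0.0317
grasp_force: 24.9
```

Call:
play_rows:
  steps:
    - [[-0.01,-0.044,0,0,0,0,0.024],[-0.01,-0.044,0,0,0,0,0.024],[-0.01,-0.044,0,0,0,0,0.024],[-0.01,-0.044,0,0,0,0,0.024],[-0.01,-0.035,0,0,0,0,0.024],[-0.007,-0.019,0,0,0,0,0.024],[0,0,0,0,0,0,0.024],[0,0,0,0,0,0,0.024]]

```text
time_s: 22.45
tool_pos: [0.6043, 0.2096, 0.145]
tool_rot: [179.9, 0.0, -8.8]
force: [0.6, -0.3, -1.0]
grip_width: 0.0317
grasp_force: 24.9
```

```bash
python3 -c "
from h import *
go(606,210,47.7,-9)
d=read_camera('wrist');cv2.imwrite('pics/w4.png',d['frame'][:,:,::-1])
print(proj(d,[.606,.21,.032]))
"
```

```text
t 22.45 pos [604.3 209.6 145. ] rot [179.9   0.   -8.8] | turn about tool z rad 0.003 shift x,y,z mm [ 1.6 -0.6 97.3] force [ 0.6 -0.3 -1. ] grip 31.7 24.9
[252.69150497 184.39775324]
```

View pics/w4.png

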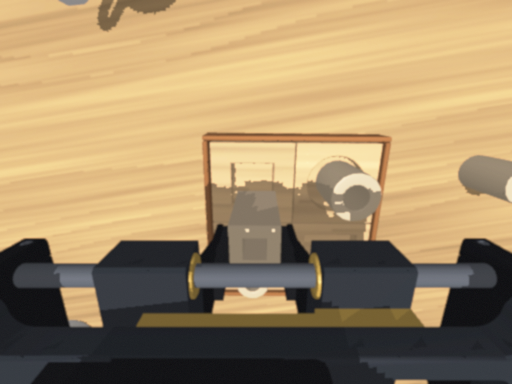

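The pocket spans columns 232–273 with its far edge at row 162, so its centre is about (252,183), matching the prediction. The tray is aligned with the gripper. Lowering.

Call:
play_rows:
  steps:
    - [[0.002,-0.0005,0.02,0,0,0,0.024],[0,0,0.03,0,0,0,0.024],[0,0,0.03,0,0,0,0.024],[0,0,0.008,0,0,0,0.024],[0,0,0.004,0,0,0,0.024],[0,0,0.002,0,0,0,0.024],[0,0,0,0,0,0,0.024],[0,0,0,0,0,0,0.024]]

```text
time_s: 23.3
tool_pos: [0.6076, 0.2105, 0.0528]
tool_rot: [-179.9, -0.1, -8.8]
force: [0.2, 0.2, -0.7]
grip_width: 0.0319
grasp_force: 24.9
```

Call:
play_rows:
  steps:
    - [[0,0,0.001,0,0,0,0.024],[0,0,0.001,0,0,0,0.024],[0,0,0,0,0,0,0.024]]

```text
time_s: 23.6
tool_pos: [0.6067, 0.2104, 0.0495]
tool_rot: [-180.0, 0.0, -8.8]
force: [0.3, 0.6, -1.6]
grip_width: 0.032
grasp_force: 24.9
```

Call:
play_rows:
  steps:
    - [[0,0,0.001,0,0,0,0.024],[0,0,0.0005,0,0,0,0.024],[0,0,0,0,0,0,0.024]]

```text
time_s: 23.9
tool_pos: [0.6066, 0.2104, 0.0478]
tool_rot: [180.0, 0.0, -8.8]
force: [0.7, 0.4, -2.1]
grip_width: 0.0317
grasp_force: 24.9
```

Call:
play_rows:
  steps:
    - [[0,0,0.0007,0,0,0,0.024],[0,0,0,0,0,0,0.024]]

```text
time_s: 24.1
tool_pos: [0.6069, 0.2103, 0.0477]
tool_rot: [-180.0, -0.0, -8.8]
force: [-1.2, 0.0, 2.9]
grip_width: 0.0316
grasp_force: 24.9
```

Call:
play_rows:
  steps:
    - [[0,0,0,0,0,0,0.036],[0,0,0,0,0,0,0.046],[0,0,0,0,0,0,0.056],[0,0,0,0,0,0,0.056],[0,0,0,0,0,0,0.056],[0,0,-0.03,0,0,0,0.056],[0,0,-0.045,0,0,0,0.056],[0,0,-0.045,0,0,0,0.056],[0,0,0,0,0,-0.13,0.085],[0,0,0,0,0,-0.13,0.085],[0,0,0,0,0,-0.12,0.085],[0,0,0,0,0,0,0.085]]

```text
time_s: 25.3
tool_pos: [0.6068, 0.2104, 0.1675]
tool_rot: [-180.0, -0.0, 13.0]
force: [-0.6, -0.2, 0.3]
grip_width: 0.0794
grasp_force: 0.0
```

```bash
python3 -c "
from h import *
go(544.7,-257.4,140,13)
"
```

```text
t 25.3 pos [606.8 210.4 167.5] rot [-180.   -0.   13.] | turn about tool z rad -0.001 shift x,y,z mm [-165.7  441.9   27.5] force [-0.6 -0.2  0.3] grip 79.4 0.0
```

Call:
play_rows:
  steps:
    - [[-0.01,0.025,0,0,0,0,0.085],[-0.016,0.044,0,0,0,0,0.085],[-0.016,0.044,0,0,0,0,0.085],[-0.016,0.044,0,0,0,0,0.085],[-0.016,0.044,0,0,0,0,0.085],[-0.016,0.044,0,0,0,0,0.085],[-0.016,0.044,0,0,0,0,0.085],[-0.016,0.044,0,0,0,0,0.085],[-0.016,0.044,0,0,0,0,0.085],[-0.016,0.038,0,0,0,0,0.085],[-0.01,0.025,0.02,0,0,0,0.085],[0,0,0.005,0,0,0,0.085]]

```text
time_s: 26.5
tool_pos: [0.542, -0.2606, 0.1411]
tool_rot: [179.9, 0.2, 12.3]
force: [-0.3, 0.1, -0.4]
grip_width: 0.0851
grasp_force: 0.0
```

Call:
play_rows:
  steps:
    - [[0,0,0,0,0,0,0.085],[0,0,0,0,0,0,0.085]]

```text
time_s: 26.7
tool_pos: [0.5463, -0.2536, 0.1423]
tool_rot: [-180.0, -0.0, 13.0]
force: [-0.2, -0.0, 0.2]
grip_width: 0.0849
grasp_force: 0.0
```

```bash
python3 -c "
from h import *
go(544.7,-257.4,31,13)
d=read_camera('wrist');cv2.imwrite('pics/w5.png',d['frame'][:,:,::-1])
print(proj(d,[.5447,-.2574,.066]))
"
```

```text
t 26.7 pos [ 546.3 -253.6  142.3] rot [-180.   -0.   13.] | turn about tool z rad -0.0 shift x,y,z mm [ -2.4   3.4 111.3] force [-0.2 -0.   0.2] grip 84.9 0.0
[256.43929058 197.34927707]
```

View pics/w5.png

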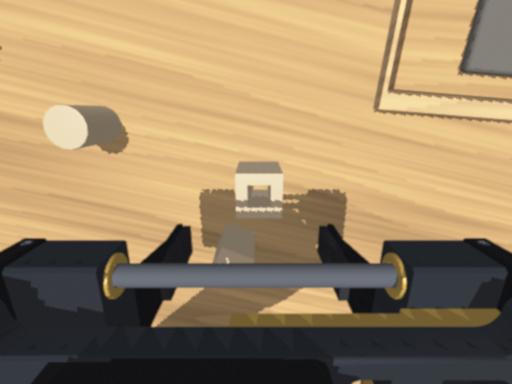

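The large square prop's top is centred at about (259,195), aligned with the fingers. Descend and grasp.

Call:
play_rows:
  steps:
    - [[-0.002,0.0015,0.01,0,0,0,0.085],[0,0,0.03,0,0,0,0.085],[0,0,0.03,0,0,0,0.085],[0,0,0.03,0,0,0,0.085],[0,0,0.01,0,0,0,0.085],[0,0,0,0,0,0,0.085],[0,0,0,0,0,0,0.06],[0,0,0,0,0,0,0.052],[0,0,0,0,0,0,0.038],[0,0,0,0,0,0,0.038],[0,0,0,0,0,0,0.038],[0,0,0,0,0,0,0.038]]
  force: 28

```text
time_s: 27.95
tool_pos: [0.5441, -0.2574, 0.0326]
tool_rot: [180.0, -0.0, 12.9]
force: [0.7, -0.5, 1.7]
grip_width: 0.0477
grasp_force: 28.0
```

Call:
play_rows:
  steps:
    - [[0,0,0,0,0,0,0.038],[0,0,0,0,0,0,0.038],[0,0,0,0,0,0,0.038]]

```text
time_s: 28.25
tool_pos: [0.5441, -0.2574, 0.0326]
tool_rot: [180.0, -0.0, 12.9]
force: [0.5, -1.1, 2.3]
grip_width: 0.0478
grasp_force: 28.0
```

```bash
python3 -c "
from h import *
go(496,131,145,-8.8)
"
```

```text
t 28.25 pos [ 544.1 -257.4   32.6] rot [180.   -0.   12.9] | turn about tool z rad 0.379 shift x,y,z mm [-106.9 -376.5 -112.4] force [ 0.5 -1.1  2.3] grip 47.8 28.0
```

Call:
play_rows:
  steps:
    - [[0,0,-0.02,0,0,0,0.038],[0,0,-0.04,0,0,0,0.038],[0,0,-0.045,0,0,0,0.038],[0,0,0,0,0,0.127,0.038],[0,0,0,0,0,0.126,0.038],[0,0,0,0,0,0.126,0.038],[-0.006,-0.022,0,0,0,0,0.038],[-0.011,-0.04,0,0,0,0,0.038],[-0.011,-0.04,0,0,0,0,0.038],[-0.011,-0.04,0,0,0,0,0.038],[-0.011,-0.04,0,0,0,0,0.038],[-0.011,-0.04,0,0,0,0,0.038]]

```text
time_s: 29.45
tool_pos: [0.5161, -0.0265, 0.1365]
tool_rot: [-180.0, 0.1, -8.8]
force: [0.7, -0.4, -2.0]
grip_width: 0.0475
grasp_force: 28.0
```

Call:
play_rows:
  steps:
    - [[-0.011,-0.04,0,0,0,0,0.038],[-0.011,-0.04,0,0,0,0,0.038],[-0.011,-0.04,0,0,0,0,0.038],[-0.008,-0.025,0,0,0,0,0.038],[-0.004,-0.01,0,0,0,0,0.038],[0,0,0,0,0,0,0.038],[0,0,0,0,0,0,0.038]]

```text
time_s: 30.15
tool_pos: [0.4966, 0.1297, 0.137]
tool_rot: [179.9, 0.0, -8.9]
force: [-0.0, -0.2, -3.2]
grip_width: 0.0479
grasp_force: 28.0
```

```bash
python3 -c "
from h import *
go(496,131,44.4,-8.8)
d=read_camera('wrist');cv2.imwrite('pics/w6.png',d['frame'][:,:,::-1])
print(proj(d,[.496,.131,.032]))
"
```

```text
t 30.15 pos [496.6 129.7 137. ] rot [179.9   0.   -8.9] | turn about tool z rad -0.001 shift x,y,z mm [-0.8 -1.2 92.6] force [-0.  -0.2 -3.2] grip 47.9 28.0
[252.14469673 188.3918594 ]
```

View pics/w6.png

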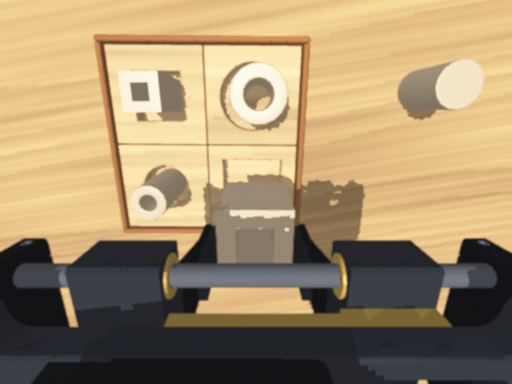

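The three placed props stand upright in their pockets. The large square pocket spans columns 224–281 with its far edge at row 160, so its centre is about (252,188), as predicted. Lowering.

Call:
play_rows:
  steps:
    - [[-0.001,-0.001,0.02,0,0,0,0.038],[0,0,0.03,0,0,0,0.038],[0,0,0.025,0,0,0,0.038],[0,0,0.008,0,0,0,0.038],[0,0,0.004,0,0,0,0.038],[0,0,0.002,0,0,0,0.038],[0,0,0,0,0,0,0.038],[0,0,0,0,0,0,0.038]]

```text
time_s: 31.0
tool_pos: [0.4966, 0.1331, 0.0493]
tool_rot: [-179.9, -0.1, -8.8]
force: [-0.4, 0.1, -1.7]
grip_width: 0.0478
grasp_force: 28.0
```

Call:
play_rows:
  steps:
    - [[0,0,0.001,0,0,0,0.038],[0,0,0,0,0,0,0.038]]

```text
time_s: 31.2
tool_pos: [0.4959, 0.1331, 0.0476]
tool_rot: [-180.0, -0.0, -8.8]
force: [0.0, 0.1, -2.5]
grip_width: 0.0478
grasp_force: 28.0
```

Call:
play_rows:
  steps:
    - [[0,0,0.001,0,0,0,0.038],[0,0,0.001,0,0,0,0.038],[0,0,0,0,0,0,0.038]]

```text
time_s: 31.5
tool_pos: [0.4956, 0.1328, 0.0451]
tool_rot: [180.0, 0.0, -8.8]
force: [0.7, 0.5, -1.6]
grip_width: 0.0476
grasp_force: 28.0
```

Call:
play_rows:
  steps:
    - [[0,0,0.001,0,0,0,0.038],[0,0,0,0,0,0,0.038]]

```text
time_s: 31.7
tool_pos: [0.4958, 0.1327, 0.0445]
tool_rot: [-180.0, 0.0, -8.8]
force: [-2.1, -0.5, 2.4]
grip_width: 0.0477
grasp_force: 28.0
```

Call:
play_rows:
  steps:
    - [[0,0,0,0,0,0,0.054],[0,0,0,0,0,0,0.066],[0,0,0,0,0,0,0.07],[0,0,0,0,0,0,0.07],[0,0,0,0,0,0,0.07],[0,0,-0.03,0,0,0,0.07],[0,0,-0.045,0,0,0,0.07],[0,0,-0.045,0,0,0,0.07],[0,0.04,0,0,0,0,0.07],[0,0.045,0,0,0,0,0.07],[0,0.045,0,0,0,0,0.07],[0,0.045,0,0,0,0,0.07]]

```text
time_s: 32.9
tool_pos: [0.4687, -0.0417, 0.1643]
tool_rot: [-179.9, -0.0, -8.7]
force: [0.2, -0.1, -0.1]
grip_width: 0.0697
grasp_force: 0.0
```

Call:
play_rows:
  steps:
    - [[0,0.045,0,0,0,0,0.07],[0,0.045,0,0,0,0,0.07],[0,0.03,0,0,0,0,0.07],[0,0,0,0,0,0,0.07],[0,0,0,0,0,0,0.07]]

```text
time_s: 33.4
tool_pos: [0.4505, -0.1592, 0.1642]
tool_rot: [-180.0, -0.0, -8.9]
force: [-0.1, 0.3, -0.1]
grip_width: 0.0696
grasp_force: 0.0
```

```bash
python3 -c "
from h import *
t=read_camera('top');s=read_camera('scene')
a=cv2.resize(t['frame'][130:260,125:305],(540,390),interpolation=2)
b=cv2.resize(s['frame'][110:280,110:360],(250,170))
b=cv2.copyMakeBorder(b,0,220,0,0,cv2.BORDER_CONSTANT)
cv2.imwrite('pics/f.png',np.hstack([a,b])[:,:,::-1])
print(get_obs()['time_s'])
"
```

```text
33.5
```

View pics/f.png

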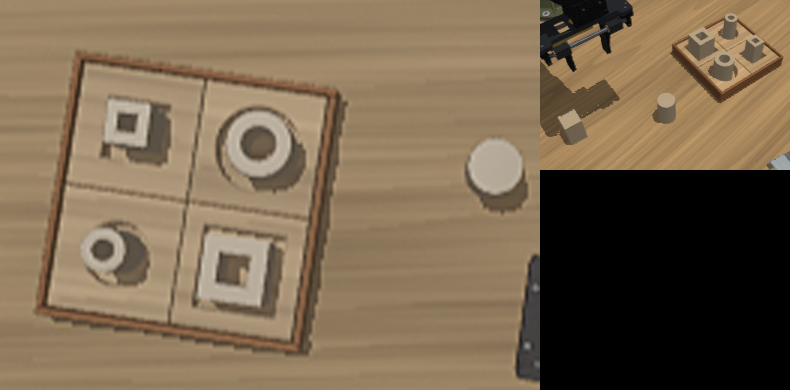

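All four props stand upright in their matching pockets: small square (128,123), large round (258,145), small round (103,250) and large square (236,270). Both blocks are standing where they were.

```bash
python3 -c "
from cell import *
print(sign_off())"
```

```text
the job is handed in; nothing more can be done
None
```

All four kiln props were set down upright in their matching bays, the two solid test blocks were left standing where they were, and I handed the job in at about 33.5 s of the 102 s allowed (the sign-off reported no verdict).

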